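Rotate the hardener stock in the gravity rack

TASK

First in, first out: take the oldest hardener carton, the one at the low front end of the full roller rack, and stand it upright in the empty half of the grey job tray. Then restock the rack: stand the new carton (green dot) from the brown cardboard shipper upright on the rollers at the high back end, so that it rolls down and closes up behind the other two; set cartons down rather than dropping them, leave those two in the lane, and leave the stone sample and the tube in the tray where they lie.

Things in the scene. Friction and masses are not known exactly. Their poses are not given: they have to be found in the camera images.
- flow_rack: gravity roller rack, one lane: blue sheet-steel sides, dark legs; fixed, 236 mm long, 80 mm wide over the legs, origin on the bench under its centre. The lane climbs along its +x at 0.14 rad: stop lip and pick end at -x, open loading end at +x. Roller tops 32 mm above the bench at the lip (x -117 mm), 65 mm at the back end (x +117 mm). Cartons roll down by themselves, one length within a second or so
- rack_front (a point): centre of a carton standing against the yellow stop lip (lip 23 mm high). Over the first 68 mm of lane from the lip the side walls are only 14 mm high, so the front carton can be taken from above by its sides, across the lane. The lane starts full with three cartons; the others follow down when the front one is lifted out
- rack_back (a point): centre of a carton standing on the rollers near the high back end, 192 mm up the lane from the lip, once there is room (three cartons fill 186 mm). From 68 mm up to the back the lane is 54 mm wide inside, its walls 95 mm high off the rollers plus a 12 mm flare, higher than a carton: here a carton can be held only by the two 46 mm wide faces that look up and down the lane
- shipper: open brown cardboard box, 160 x 79 x 96 mm, 4 mm walls and bottom, fixed; origin at the centre of its underside, x along its length. Its long walls are as high as the carton inside and about 4 mm from it, the end walls 42 mm high: the carton can be taken only by the two faces that look along the shipper (40 mm or more free beside each)
- job_tray: shallow grey plastic tray, 185 x 115 x 30 mm, 4 mm walls and floor, fixed; origin at the centre of its underside, x along its length. Its -x half holds a green stone sample and a hardener tube; its +x half is empty. Tray and shipper stand left and right of the rack, either way round; the bench between each and the rack's front end is clear, room to stand a carton. A blue-black tool case 145 mm high stands right of the rack's back half
- carton_old_mid (a point): white hardener carton with a red band, 62 x 46 x 92 mm tall, 0.2 to 0.45 kg; this point is its centre. x runs along the 62 mm, y along the 46 mm, z up. Orange dot on top: the oldest, first in the lane, against the stop lip; in the lane it leans back with the slope, its 62 mm along the lane
- carton_b_mid (a point): white hardener carton with a red band, 62 x 46 x 92 mm tall, 0.2 to 0.45 kg; this point is its centre. x runs along the 62 mm, y along the 46 mm, z up. Blue dot on top: second in the lane, behind the oldest
- carton_c_mid (a point): white hardener carton with a red band, 62 x 46 x 92 mm tall, 0.2 to 0.45 kg; this point is its centre. x runs along the 62 mm, y along the 46 mm, z up. Blue dot on top: third and last in the lane
- carton_new_mid (a point): white hardener carton with a red band, 62 x 46 x 92 mm tall, 0.2 to 0.45 kg; this point is its centre. x runs along the 62 mm, y along the 46 mm, z up. Green dot on top: the new one, standing upright in the shipper on its 4 mm bottom, its 46 mm along the shipper's length
- green_sample: green stone sample, 50 x 80 x 20 mm, lying in the -x half of the job tray; leave alone
- hardener_tube: white hardener tube with a red cap, 33 x 102 x 20 mm, lying in the -x half of the job tray; leave alone

How it is judged:
On the way:
1. the oldest carton stands released in the job tray and the other two have run down the lane (x of carton_old_mid in the frame of job_tray between 0.02 and 0.07 m and y of carton_old_mid in the frame of job_tray between -0.04 and 0.04 m and z of carton_old_mid in the frame of job_tray between 0.044 and 0.057 m and angle between carton_old's own z axis and vertical below 0.1 rad and linear speed of each of carton_old, carton_b below 0.02 m/s and contact force between the fingers and carton_old below 0.1 N and x of carton_b_mid in the frame of flow_rack between -0.1026 and -0.0826 m and y of carton_b_mid in the frame of flow_rack between -0.008 and 0.008 m and angle between carton_b's own z axis and vertical below 0.2 rad), for 0.2 s.
At the end, for the whole second after the job is handed in: the orange-dot carton stands upright (0.1 rad) on the floor of the tray's empty half, centre 20 to 70 mm along its +x and within 40 mm across; in the lane two blue-dot cartons in order, first at the stop, then the green-dot one closed up, each within 10 to 18 mm of its place; at rest (x of carton_old_mid in the frame of job_tray between 0.02 and 0.07 m and y of carton_old_mid in the frame of job_tray between -0.04 and 0.04 m and z of carton_old_mid in the frame of job_tray between 0.044 and 0.057 m and angle between carton_old's own z axis and vertical below 0.1 rad and linear speed of each of carton_old, carton_b, carton_c, carton_new below 0.02 m/s and x of carton_b_mid in the frame of flow_rack between -0.1026 and -0.0826 m and y of carton_b_mid in the frame of flow_rack between -0.008 and 0.008 m and angle between each of carton_b, carton_c, carton_new's own z axis and vertical below 0.2 rad and z of carton_b_mid in the frame of flow_rack below 0.0899 m and x of carton_c_mid in the frame of flow_rack between -0.0412 and -0.0172 m and y of carton_c_mid in the frame of flow_rack between -0.008 and 0.008 m and z of carton_c_mid in the frame of flow_rack below 0.0986 m and x of carton_new_mid in the frame of flow_rack between 0.0202 and 0.0482 m and y of carton_new_mid in the frame of flow_rack between -0.008 and 0.008 m and z of carton_new_mid in the frame of flow_rack below 0.1073 m); the robot touches nothing.
It fails at once if the oldest or the new carton dropped (faster than 0.7 m/s while no finger holds it) ((contact force between the fingers and carton_old below 0.01 N and linear speed of carton_old above 0.7 m/s) or (contact force between the fingers and carton_new below 0.01 N and linear speed of carton_new above 0.7 m/s)).
It fails at once if a blue-dot carton lifted out of the lane or toppled (angle between any of carton_b, carton_c's own z axis and vertical above 0.6 rad or z of any of carton_b_mid, carton_c_mid in the frame of flow_rack above 0.14 m).
It fails at once if the stone sample or the hardener tube in the tray shifted by more than 30 mm (distance of any of green_sample, hardener_tube from where it was at the start of the episode above 0.03 m).
It also fails if it takes over 72 s, if anything falls off the work surface, if the arm or the gripper's body presses on something with over 40 N, if the wrist force passes 120 N, or if a joint passes its speed limit or range.

ROBOT

A 6-joint arm with a two-finger parallel gripper is mounted at the origin on the work surface; the furniture and walls round the work are solid. World frame = base frame: x ahead of the robot, y to its left, z up, the work surface at z = 0. Lengths are in m, angles in rad, forces in N, time in s.
With the tool pointing down it reaches from about 0.325 to 0.775 m from the base axis. Payload 5.5 kg.
Tool frame: the origin (TCP) lies midway between the tips of the shut fingers; the grasp point (between the pads) lies 19 mm behind it; z points along the fingers, y is the direction in which the jaws open and shut (so a half turn about z gives the same grasp; the last joint's range is limited). The gripper opens to 88 mm and grips with 3 to 60 N. Pads are 20 mm wide; open, the fingers measure 115 mm over their backs; the gripper's body (75 mm by 178 mm) begins 61 mm behind the grasp point.
Start: joints at [1.132, 0.091, 1.231, -0, 1.82, -0.057], TCP at [0.224, 0.557, 0.223] pointing down, gripper open.
Joint ranges: [-2.87, 2.87], [-0.86, 2.18], [0.17, 2.46], [-1.51, 4.65], [0.06, 2.69], [-2.65, 2.65]. Speed limits (rad/s): [2.57, 2.57, 3.01, 3.14, 3.14, 3.14].

INTERFACE

Orientations are given as a rotation vector (axis times angle).
In Python, from bench import env gives the robot as it stands.
- The arm moves only by the tool drive_tool, never from a script. Its argument "commands" is text: rows parted by semicolons, each of 4 numbers parted by spaces: the shift along the tool's x, y, z in mm, then the turn about the tool's z in degrees. In form: tx ty tz turn; .... A call has 1 to 20 rows; each row is the pose to reach, as a shift and turn from the pose commanded when the call began, along the tool's axes at that moment; what a row does not reach only later rows make up. A row lasts 1/8 s, in which the tool goes at most 62.5 mm and 10.7 degrees, less where a joint would pass 70% of its speed; a pose out of reach is approached as far as the arm can. A call with a gripper value outside its range is refused whole. "hand" is the gripper command: -1 is shut, 1 is fully open, values between are in proportion, set as the call begins (left out, the last holds). The fingers move at their own pace and stop on an object; "squeeze" is the grip in N (left out, the last holds). Time passes only in rows, so rows that repeat a pose let the fingers close. It gives the time, the measured TCP pose, the force and the opening at its end, in the units of the state.
- env.observe(): the state, without advancing time (a new reading comes with each control period).
- env.grab_frame(name): name is "scene" or "side" or "wrist"; returns (picture, depth): 480x640x3 uint8, blue, green, red; 480x640 float32, m along the optical axis (not along the pixel's ray), 0 where there is no reading.
- env.calibration(name): a dict with "intrinsics" (3x3 intrinsics, pixels), "xyz" and "orientation" of the camera in the world; the wrist camera has in their place "hand_eye" (4x4, takes a point from camera to tool coordinates, whose origin is the TCP and whose axes are the flange's). Camera axes: x right, y up, looking along -z (the intrinsics and any distortion apply to the point x, -y, -z); pixel columns grow to the right and rows downward; lengths in m; the calibration is good to about 2 mm. A picture is of the moment at which its call begins: read the wrist's pose just before it. calibration takes no time and is no camera call.
- env.finish_job(): hands the job in, once; it reports no verdict.
The state is a dict: "clock": time; "joint_positions": joint angles; "qd": joint speeds; "joint_efforts": joint torques, N m; "eef_pos": TCP position; "orientation": TCP orientation; "wrist_force": force on the tool from outside, world axes, zero at the start; "ft_torque": the same for the moment, N m; "gripper_width": opening from 0.0 (shut) to 1.0 (fully open).
Only numpy, scipy, OpenCV 4.12 (cv2) and the standard library are available. Lean on these libraries where they do the work, as an engineer would, in place of code of your own. Each camera call takes 0.05 s, during which the arm holds its last target.

## Working session

There is one attempt and no reset: what is moved stays moved. The work goes in short steps, Python scripts to look and compute and a tool call to move; the robot and the scene stay as the last step left them, time stands still between calls to the robot, and variables do not carry over. Pictures are saved under pics/ and viewed, and the job is handed in when it is done.

Besides the shell and the picture viewer there is one more tool, called after "Emit:" as a command line: name --argument value ..., lists and objects as JSON in quotes. drive_tool: Moves the arm, as the interface text tells. Its arguments: {"type":"object","properties":{"commands":{"type":"string"},"hand":{"type":"number"},"squeeze":{"type":"number"}},"required":["commands"]}

```bash
ls; mkdir -p pics; python3 - <<'E'
from bench import env
import cv2,numpy as np
print(env.observe())
for n in ["scene","side"]:
    print(n,env.calibration(n))
    p,d=env.grab_frame(n); cv2.imwrite(f"pics/{n}0.png",p); np.save(f"pics/{n}0.npy",d)
print(env.calibration("wrist"))
E
```

```text
pics
{'clock': 0.0, 'joint_positions': array([ 1.13232706e+00,  9.18807313e-02,  1.23183563e+00, -4.38828186e-06,
        1.81978365e+00, -5.66881921e-02]), 'qd': array([ 6.11786269e-04,  1.20097588e-03, -2.29673631e-04, -1.30585568e-03,
       -2.44523342e-07,  1.36992036e-04]), 'joint_efforts': array([ 2.15820637e-04, -4.46468854e+01, -4.06438065e+01,  6.99963584e-02,
        2.95996224e-02, -1.59875622e-04]), 'eef_pos': array([0.22342288, 0.55655147, 0.22152215]), 'orientation': array([-5.95978344e-01, -3.08407118e+00,  2.90592751e-03]), 'wrist_force': array([ 0.74791756, -0.20217423,  0.3021762 ]), 'ft_torque': array([-0.01931061,  0.03031314,  0.00041301]), 'gripper_width': 1.0011201833371284}
scene {'intrinsics': array([[623.90798081,   0.        , 317.30318439],
       [  0.        , 623.90798081, 232.51295947],
       [  0.        ,   0.        ,   1.        ]]), 'xyz': array([-0.30195613, -0.51732479,  0.97888061]), 'orientation': array([ 0.75387861, -0.39354927, -0.94225643])}
side {'intrinsics': array([[618.85657191,   0.        , 330.31129081],
       [  0.        , 618.85657191, 236.46320975],
       [  0.        ,   0.        ,   1.        ]]), 'xyz': array([-0.06838988, -1.21099532,  0.74097915]), 'orientation': array([ 1.0951965 , -0.22595558, -0.39750125])}
{'intrinsics': array([[333.14350459,   0.        , 321.02844793],
       [  0.        , 333.14350459, 244.94742617],
       [  0.        ,   0.        ,   1.        ]]), 'hand_eye': array([[ 9.20334383e-05,  9.64712316e-01,  2.63306169e-01,
         7.15804610e-02],
       [ 9.99999286e-01, -4.02601045e-04,  1.12553692e-03,
         3.00995646e-04],
       [ 1.19182667e-03,  2.63305877e-01, -9.64711664e-01,
        -1.63477930e-01],
       [ 0.00000000e+00,  0.00000000e+00,  0.00000000e+00,
         1.00000000e+00]])}
```

View pics/scene0.png

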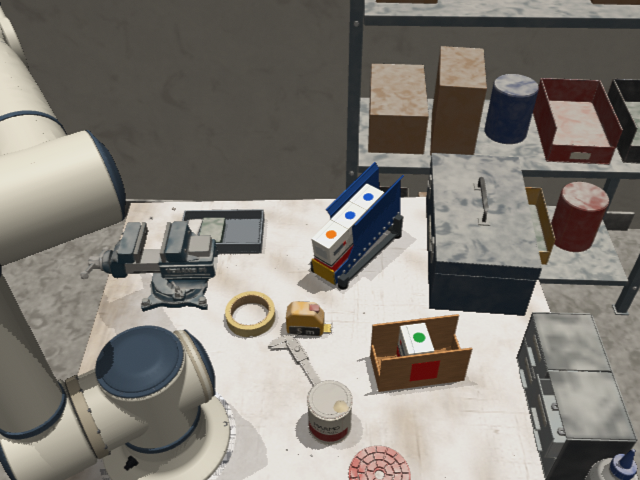

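View pics/side0.png

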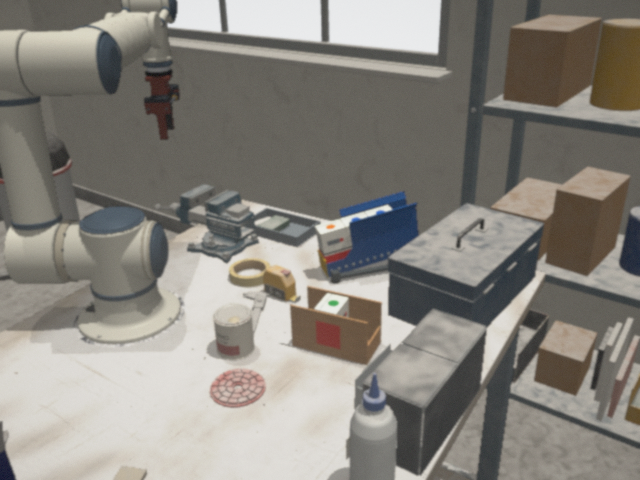

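The scene view shows the rack around (355,220), tray around (225,230) behind a vise, and the shipper around (420,352). I'll enlarge these areas.

```bash
cat > h.py <<'E'
import numpy as np,cv2
from scipy.spatial.transform import Rotation as R
from bench import env
def pose(name,st=None):
    c=env.calibration(name)
    if 'hand_eye' in c:
        T=np.eye(4);T[:3,:3]=R.from_rotvec(st['orientation']).as_matrix();T[:3,3]=st['eef_pos']
        return c['intrinsics'],T@c['hand_eye']
    T=np.eye(4);T[:3,:3]=R.from_rotvec(c['orientation']).as_matrix();T[:3,3]=c['xyz'];return c['intrinsics'],T
def cloud(K,T,d):
    v,u=np.mgrid[0:480,0:640]
    P=np.stack([(u-K[0,2])/K[0,0]*d,-(v-K[1,2])/K[1,1]*d,-d],-1)
    return P@T[:3,:3].T+T[:3,3]
def ray(K,T,u,v,z):
    r=T[:3,:3]@np.array([(u-K[0,2])/K[0,0],-(v-K[1,2])/K[1,1],-1]);s=(z-T[2,3])/r[2];return T[:3,3]+s*r
E
python3 - <<'E'
import cv2
p=cv2.imread('pics/scene0.png')
a=cv2.resize(p[150:300,170:420],None,fx=3,fy=3,interpolation=2);cv2.imwrite('pics/c1.png',a)
a=cv2.resize(p[300:400,350:490],None,fx=5,fy=5,interpolation=2);cv2.imwrite('pics/c2.png',a)
E
```

```text
(no output)
```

View pics/c1.png

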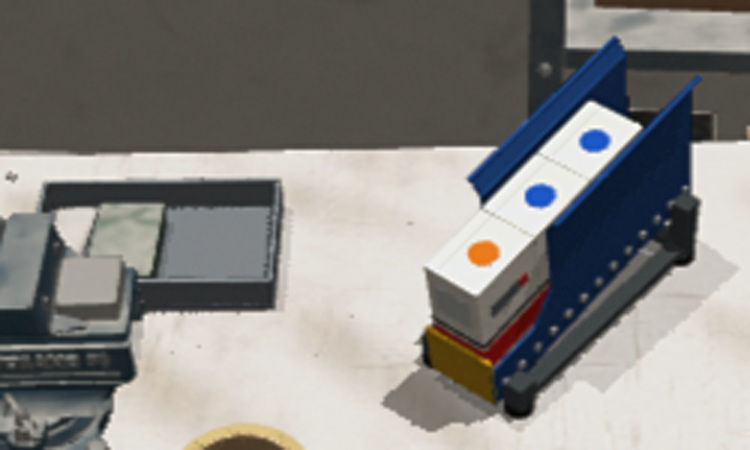

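View pics/c2.png

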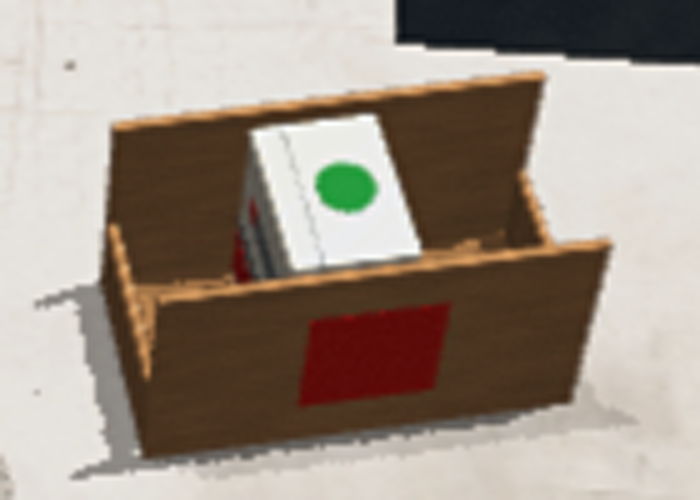

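```bash
python3 - <<'E'
from h import *
K,T=pose('scene');d=np.load('pics/scene0.npy');C=cloud(K,T,d)
f=lambda u,v,s,ox,oy,z:print((u,v),np.round(ray(K,T,ox+(u)/s,oy+(v)/s,z),4),np.round(C[int(oy+v/s),int(ox+u/s)],4))
print('bench',[np.round(C[v,u],4) for v,u in [(300,230),(340,340),(270,290)]])
print('dots');f(484,253,3,170,150,.127);f(540,195,3,170,150,.136);f(595,140,3,170,150,.145)
print('tray');[f(u,v,3,170,150,.03) for u,v in [(42,183),(284,180),(275,283)]]
print('ship');[f(u,v,5,350,300,.096) for u,v in [(113,127),(545,75),(150,300),(610,243)]]
print('new');[f(u,v,5,350,300,.096) for u,v in [(346,187),(250,130),(378,115),(420,255),(295,270)]]
# case/vise heights
for n,(a,b,c,e) in dict(case=(430,540,150,310),vise=(100,215,205,300)).items():
    Q=C[c:e,a:b].reshape(-1,3);Q=Q[(Q[:,2]>.05)];print(n,np.percentile(Q,[1,99],axis=0).round(3),)
# tray fit using depth
E
```

```text
bench [array([0.2854, 0.0902, 0.0216]), array([ 0.3334, -0.1405, -0.    ]), array([ 0.4381,  0.0506, -0.0048])]
dots
(484, 253) [ 0.4628 -0.0393  0.127 ] [ 0.461  -0.0397  0.1295]
(540, 195) [ 0.5234 -0.0461  0.136 ] [ 0.5231 -0.0462  0.1363]
(595, 140) [ 0.5841 -0.0539  0.145 ] [ 0.5867 -0.0517  0.144 ]
tray
(42, 183) [0.4348 0.3458 0.03  ] [0.4369 0.3482 0.0274]
(284, 180) [0.5372 0.1893 0.03  ] [0.5618 0.2121 0.0012]
(275, 283) [0.442  0.1269 0.03  ] [0.4524 0.1377 0.0168]
ship
(113, 127) [ 0.3296 -0.2097  0.096 ] [ 0.3318 -0.2073  0.0932]
(545, 75) [ 0.4337 -0.3295  0.096 ] [ 0.515  -0.3088 -0.0016]
(150, 300) [ 0.2717 -0.2565  0.096 ] [ 0.3327 -0.2288  0.0021]
(610, 243) [ 0.3771 -0.3783  0.096 ] [ 0.3801 -0.3775  0.0936]
new
(346, 187) [ 0.3501 -0.2913  0.096 ] [ 0.3507 -0.2907  0.096 ]
(250, 130) [ 0.3545 -0.2514  0.096 ] [ 0.3567 -0.2505  0.0931]
(378, 115) [ 0.3849 -0.2868  0.096 ] [ 0.3921 -0.2833  0.0861]
(420, 255) [ 0.3376 -0.3256  0.096 ] [ 4.068e-01 -3.048e-01  4.000e-04]
(295, 270) [ 0.3091 -0.2923  0.096 ] [ 0.3102 -0.2919  0.0944]
case [[ 0.496 -0.416  0.054]
 [ 0.856 -0.122  0.173]]
vise [[ 0.001 -0.033  0.053]
 [ 0.327  0.334  0.528]]
```

```bash
python3 - <<'E'
from h import *
K,T=pose('scene');d=np.load('pics/scene0.npy');C=cloud(K,T,d)
for (u,v) in [(130,232),(128,240),(175,228),(185,245),(198,240),(202,247),(212,262),(190,255),(175,300),(435,165),(520,165),(535,260),(437,250),(480,195),(302,315),(290,345)]: print(u,v,C[v,u].round(3))
# fit carton tops plane via white pixels; case near-left corner
M=(C[...,2]>.115)&(C[...,2]<.16)&(C[...,0]>.40)&(C[...,0]<.64)&(abs(C[...,1]+.045)<.06)
P=C[M];p=cv2.imread('pics/scene0.png')[M].astype(int)
w=(p.min(1)>170);P=P[w];print(len(P),P.min(0),P.max(0))
A=np.c_[P[:,:2],np.ones(len(P))];s,*_=np.linalg.lstsq(A,P[:,2],rcond=None);print('plane',s,np.arctan(np.hypot(s[0],s[1])),np.arctan2(s[1],s[0]))
r=cv2.minAreaRect(P[:,:2].astype(np.float32)*1000);print(r)
E
```

```text
130 232 [0.242 0.29  0.144]
128 240 [0.223 0.275 0.146]
175 228 [0.299 0.224 0.142]
185 245 [0.278 0.18  0.136]
198 240 [0.309 0.176 0.126]
202 247 [0.3   0.158 0.123]
212 262 [0.294 0.131 0.102]
190 255 [0.274 0.168 0.118]
175 300 [0.221 0.177 0.031]
435 165 [ 0.759 -0.123  0.143]
520 165 [ 0.861 -0.28   0.14 ]
535 260 [ 0.594 -0.405  0.14 ]
437 250 [ 0.519 -0.241  0.143]
480 195 [ 0.717 -0.246  0.141]
302 315 [ 0.305 -0.073  0.061]
290 345 [ 0.266 -0.07   0.009]
1269 [ 0.43024302 -0.07305099  0.11822253] [ 0.61855646 -0.00702616  0.15098157]
plane [ 0.13553995 -0.02857215  0.0623658 ] 0.13764287726408034 -0.20776060115257797
((524.50390625, -41.215667724609375), (49.11457443237305, 185.40867614746094), 82.68994903564453)
```

```bash
cat >> h.py <<'E'
def go(x,y,z,psi):
    s=env.observe();Rm=R.from_rotvec(s['orientation']).as_matrix()
    d=Rm.T@(np.array([x,y,z])-s['eef_pos'])*1000
    cur=np.degrees(np.arctan2(Rm[1,1],Rm[0,1]));t=-((psi-cur+90)%180-90)
    print('t %.2f now'%s['clock'],s['eef_pos'].round(4),'psi %.2f'%cur,'j6 %.1f'%np.degrees(s['joint_positions'][5]),'tilt',Rm[:,2].round(4),'SHIFT',d.round(1),'turn %.1f'%t)
    return d,t
E
python3 -c "
from h import *
go(.463,-.039,.25,82.9)"
```

```text
t 0.10 now [0.2234 0.5565 0.2216] psi 68.13 j6 -3.2 tilt [-8.0e-04 -1.6e-03 -1.0e+00] SHIFT [-444.2 -463.5  -27.6] turn -14.8
```

Emit:
drive_tool --commands "-20 -21 -28 0; -50 -52 -28 0; -80 -84 -28 -2; -120 -125 -28 -4; -160 -167 -28 -6; -200 -209 -28 -8; -240 -250 -28 -10; -280 -292 -28 -12; -320 -334 -28 -13; -360 -376 -28 -14; -400 -417 -28 -15; -430 -448 -28 -15; -444 -463 -28 -15; -444 -463 -28 -15; -444 -463 -28 -15" --hand 1

```text
clock: 1.98
eef_pos: [0.4628, -0.0377, 0.2505]
orientation: [-0.188, -3.136, -0.001]
wrist_force: [0.8, 1.3, 0.2]
gripper_width: 1.0
```

```bash
python3 - <<'E'
from h import *
s=env.observe();p,d=env.grab_frame('wrist');cv2.imwrite('pics/w1.png',p);np.savez('pics/w1.npz',d=d,o=s['orientation'],e=s['eef_pos']);go(.463,-.039,.25,82.9);print(s['qd'].round(3))
E
```

```text
t 2.02 now [ 0.4628 -0.0375  0.2506] psi 83.18 j6 -92.0 tilt [-1.e-04  3.e-04 -1.e+00] SHIFT [-0.4 -1.5  0.6] turn 0.3
[ 0.016 -0.008 -0.    -0.001  0.    -0.004]
```

View pics/w1.png

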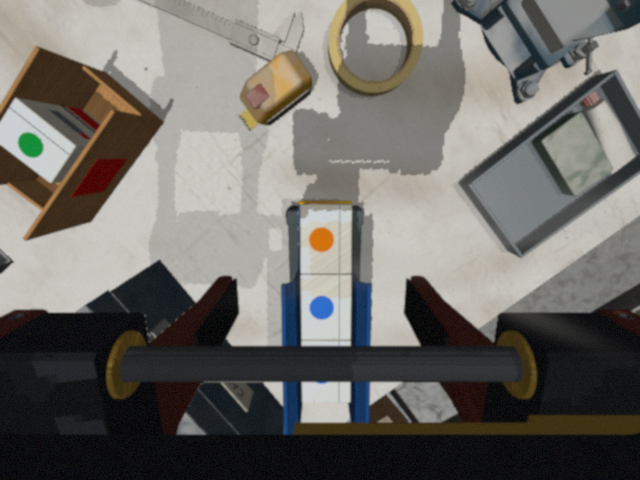

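```bash
python3 - <<'E'
import cv2
p=cv2.imread('pics/w1.png')
cv2.imwrite('pics/c3.png',cv2.resize(p[190:300,260:380],None,fx=5,fy=5,interpolation=2))
cv2.imwrite('pics/c4.png',cv2.resize(p[40:260,0:170],None,fx=3,fy=2.7,interpolation=2))
cv2.imwrite('pics/c5.png',cv2.resize(p[60:260,450:640],None,fx=3,fy=3,interpolation=2))
E
```

```text
(no output)
```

View pics/c3.png

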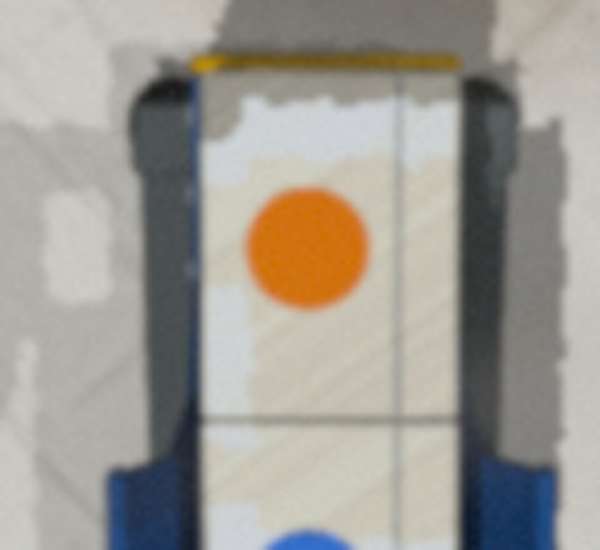

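View pics/c4.png

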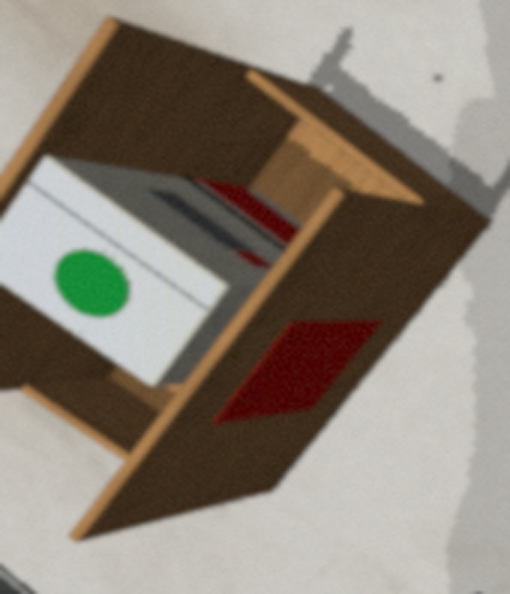

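View pics/c5.png

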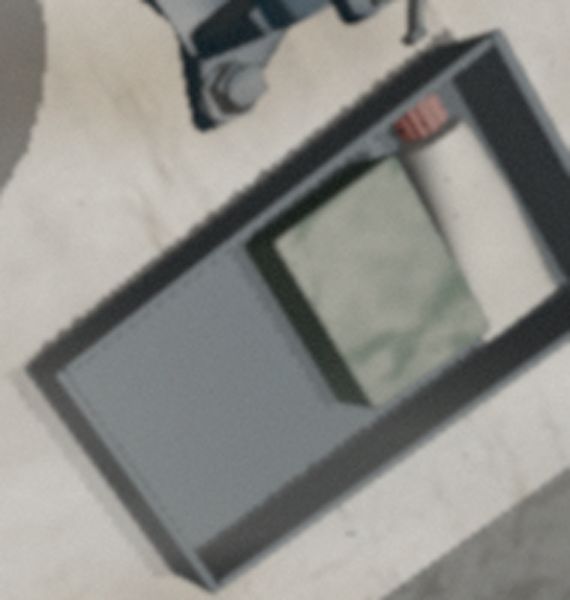

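```bash
python3 - <<'E'
from h import *
z=np.load('pics/w1.npz');st=dict(orientation=z['o'],eef_pos=z['e']);K,T=pose('wrist',st);C=cloud(K,T,z['d'])
def f(u,v,sx,sy,ox,oy,zz):
    q=ray(K,T,ox+u/sx,oy+v/sy,zz);print((u,v),q.round(4),C[int(oy+v/sy),int(ox+u/sx)].round(4));return q
print('front');c=[f(u,v,5,5,260,190,zz) for u,v,zz in [(200,72,.1225),(460,72,.1225),(460,417,.131),(200,417,.131),(308,248,.127)]]
c=np.array(c);print('centre',c[:4].mean(0),'yaw',np.degrees(np.arctan2(*(c[3]-c[0])[[1,0]])),np.degrees(np.arctan2(*(c[2]-c[1])[[1,0]])),'yaxis',np.degrees(np.arctan2(*(c[0]-c[1])[[1,0]])),np.linalg.norm(c[0]-c[1]),np.linalg.norm(c[0]-c[3]))
print('new');c=np.array([f(u,v,3,2.7,0,40,.096) for u,v in [(47,155),(228,285),(155,388),(92,284)]]);e=c[1]-c[0];print(np.linalg.norm(e),'62dir',np.degrees(np.arctan2(e[1],e[0])),np.linalg.norm(c[2]-c[1]),'ctr',(c[0]+c[2])/2)
print('shipwall');c=np.array([f(u,v,3,2.7,0,40,.096) for u,v in [(340,190),(75,538)]]);e=c[1]-c[0];print(np.degrees(np.arctan2(e[1],e[0])))
print('tray');c=np.array([f(u,v,3,3,450,60,.03) for u,v in [(28,372),(213,590),(495,33)]]);
x=(c[0]-c[2]);print(np.degrees(np.arctan2(x[1],x[0])),np.linalg.norm(x));y=c[1]-c[0];print(np.degrees(np.arctan2(y[1],y[0])),np.linalg.norm(y));cen=(c[1]+c[2])/2;print('ctr',cen,'tgt',cen+.046*x/np.linalg.norm(x))
print('sample right edge');[f(u,v,3,3,450,60,.024) for u,v in [(275,243),(372,408)]]
E
```

```text
front
(200, 72) [ 0.4318 -0.0526  0.1225] [ 0.4419 -0.0588  0.0457]
(460, 72) [ 0.4373 -0.0073  0.1225] [4.558e-01 1.900e-03 4.000e-04]
(460, 417) [ 0.4981 -0.0138  0.131 ] [ 0.5113 -0.0119  0.0947]
(200, 417) [ 0.4925 -0.0604  0.131 ] [ 0.5109 -0.0662  0.078 ]
(308, 248) [ 0.4646 -0.0374  0.127 ] [ 0.4636 -0.0378  0.1287]
centre [ 0.46491247 -0.03351357  0.12675   ] yaw -7.30740129264648 -6.159243276358698 yaxis -96.84267398340847 0.045639625227726896 0.06173924936866871
new
(47, 155) [ 0.3116 -0.2913  0.096 ] [ 0.3105 -0.294   0.0933]
(228, 285) [ 0.3575 -0.251   0.096 ] [ 0.3569 -0.2515  0.0952]
(155, 388) [ 0.3882 -0.2845  0.096 ] [ 0.3862 -0.3567  0.0069]
(92, 284) [ 0.3522 -0.2922  0.096 ] [ 0.3521 -0.2919  0.097 ]
0.0610675865376021 62dir 41.25835817087826 0.045447230389147185 ctr [ 0.34986841 -0.28792016  0.096     ]
shipwall
(340, 190) [ 0.3323 -0.2086  0.096 ] [ 0.3322 -0.2081  0.0972]
(75, 538) [ 0.4373 -0.3285  0.096 ] [ 0.4367 -0.3262  0.0983]
-48.78051092020392
tray
(28, 372) [0.443 0.123 0.03 ] [4.469e-01 1.344e-01 2.000e-04]
(213, 590) [0.5389 0.1958 0.03  ] [0.538  0.1958 0.03  ]
(495, 33) [0.3451 0.2858 0.03  ] [0.3454 0.2843 0.0319]
-58.977873053804586 0.18994599890100075
37.2280060209398 0.12036017084272761
ctr [0.44199185 0.24082412 0.03      ] tgt [0.46569882 0.20140357 0.03      ]
sample right edge
(275, 243) [0.4071 0.2173 0.024 ] [0.407  0.2171 0.0231]
(372, 408) [0.4736 0.2579 0.024 ] [0.4775 0.2715 0.0056]
```

```bash
python3 -c "
from h import *
go(.467,-.0342,.086,83)"
```

```text
t 2.02 now [ 0.4628 -0.0375  0.2506] psi 83.18 j6 -92.0 tilt [-1.e-04  3.e-04 -1.e+00] SHIFT [ -3.8   3.7 164.6] turn 0.2
```

Emit:
drive_tool --commands "-4 4 20 0; -4 4 60 0; -4 4 95 0; -4 4 105 0; -4 4 105 0; -4 4 105 0" --hand 1 --squeeze 25

```text
clock: 2.78
eef_pos: [0.4683, -0.0347, 0.1473]
orientation: [0.188, 3.133, -0.0]
wrist_force: [-0.4, -0.4, 0.7]
gripper_width: 1.0
```

```bash
python3 - <<'E'
from h import *
go(.467,-.0342,.086,83)
s=env.observe();p,d=env.grab_frame('wrist');cv2.imwrite('pics/w2.png',p)
E
```

```text
t 2.77 now [ 0.4683 -0.0347  0.1473] psi 83.14 j6 -91.5 tilt [ 2.6e-03 -4.0e-04 -1.0e+00] SHIFT [ 1.5  0.3 61.3] turn 0.1
```

View pics/w2.png

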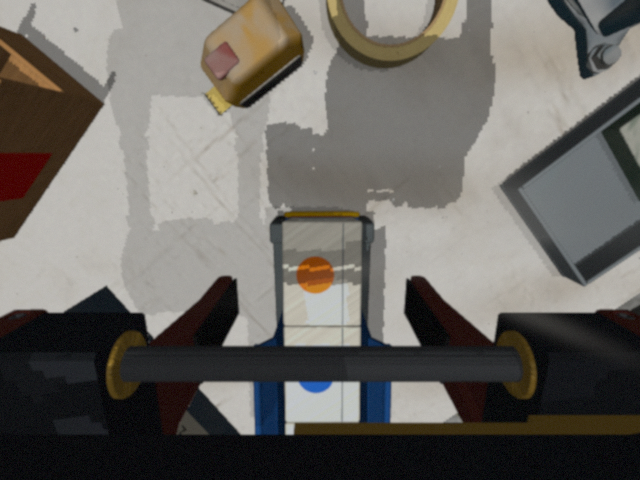

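The carton spans columns 283–361 and the fingers 237–405, so the jaws are centred. I'll go down, grip, and lift along the lane normal.

Emit:
drive_tool --commands "1 0 20 0; 1 0 45 0; 1 0 60 0; 1 0 61 0; 1 0 61 0"

```text
clock: 3.45
eef_pos: [0.4668, -0.0347, 0.0852]
orientation: [0.188, 3.135, -0.0]
wrist_force: [0.5, 0.0, 0.1]
gripper_width: 1.0
```

Emit:
drive_tool --commands "0 0 0 0; 0 0 0 0; 0 0 0 0; 0 0 0 0; 0 0 0 0; 0 0 0 0" --hand -1 --squeeze 25

```text
clock: 4.2
eef_pos: [0.4666, -0.0346, 0.0847]
orientation: [0.188, 3.136, 0.0]
wrist_force: [0.2, 1.1, 0.6]
gripper_width: 0.526
```

Emit:
drive_tool --commands "1 0 -6 0; 2 0 -15 0; 4 0 -27 0; 6 0 -42 0; 8 0 -57 0; 10 0 -72 0; 12 0 -87 0; 14 0 -100 0; 14 0 -105 0; 14 0 -105 0; 14 0 -105 0"

```text
clock: 5.58
eef_pos: [0.4525, -0.033, 0.189]
orientation: [-0.188, -3.135, -0.0]
wrist_force: [-0.3, -0.2, -4.4]
gripper_width: 0.525
```

```bash
python3 - <<'E'
from h import *
print(env.observe()['gripper_width'],env.observe()['wrist_force'])
p,d=env.grab_frame('side');cv2.imwrite('pics/s3.png',cv2.resize(p[150:350,150:450],None,fx=2.5,fy=2.5))
for ps in (33.2,32): go(.464,.2,.19,ps)
E
```

```text
0.5251549189579525 [-0.34193002 -0.2116689  -4.43857181]
t 5.62 now [ 0.4524 -0.033   0.1889] psi 83.12 j6 -91.6 tilt [-1.1e-03  2.0e-04 -1.0e+00] SHIFT [ 16.4 232.7  -1.1] turn 49.9
t 5.62 now [ 0.4524 -0.033   0.1889] psi 83.12 j6 -91.6 tilt [-1.1e-03  2.0e-04 -1.0e+00] SHIFT [ 16.4 232.7  -1.1] turn 51.1
```

View pics/s3.png

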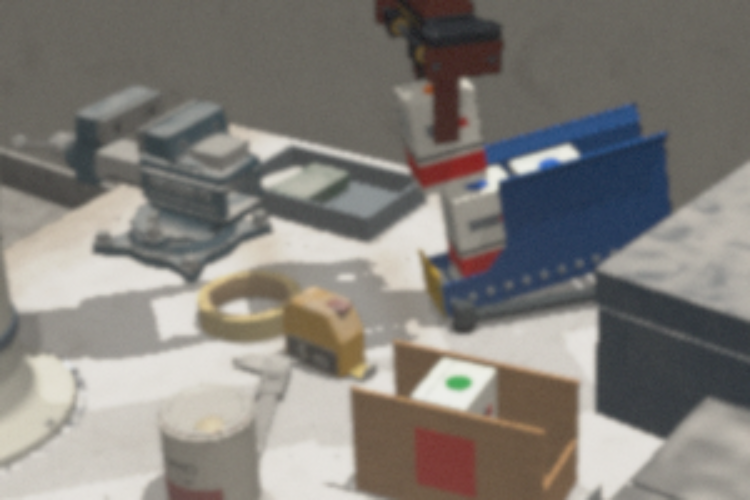

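```bash
python3 -c "
from h import *
go(.459,.2095,.185,32.7)"
```

```text
t 5.62 now [ 0.4524 -0.033   0.1889] psi 83.12 j6 -91.6 tilt [-1.1e-03  2.0e-04 -1.0e+00] SHIFT [ 22.5 241.5   3.9] turn 50.4
```

Emit:
drive_tool --commands "2 10 -5 2; 5 30 -5 6; 8 60 -5 12; 11 90 -5 19; 14 120 -5 26; 16 150 -5 33; 18 180 -5 40; 20 205 -5 45; 22 225 -4 49; 23 237 0 51; 23 242 4 51; 23 242 4 51; 23 242 4 51"

```text
clock: 7.25
eef_pos: [0.4588, 0.2095, 0.1856]
orientation: [1.52, 2.749, -0.0]
wrist_force: [-0.2, 0.9, -3.3]
gripper_width: 0.521
```

```bash
python3 - <<'E'
from h import *
go(.459,.2095,.075,32.7)
s=env.observe();p,d=env.grab_frame('wrist');cv2.imwrite('pics/w4.png',p)
p,d=env.grab_frame('scene');cv2.imwrite('pics/sc4.png',cv2.resize(p[130:300,150:420],None,fx=2.5,fy=2.5))
E
```

```text
t 7.25 now [0.4588 0.2095 0.1856] psi 32.12 j6 -11.4 tilt [-1.e-04 -3.e-04 -1.e+00] SHIFT [-1.000e-01  1.000e-01  1.106e+02] turn -0.6
```

View pics/w4.png

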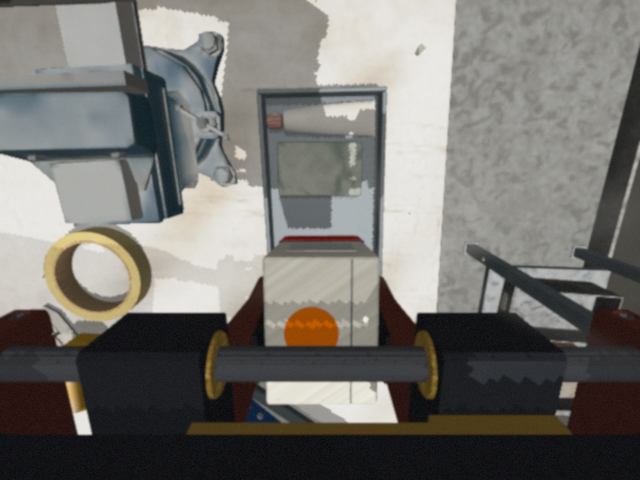

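View pics/sc4.png

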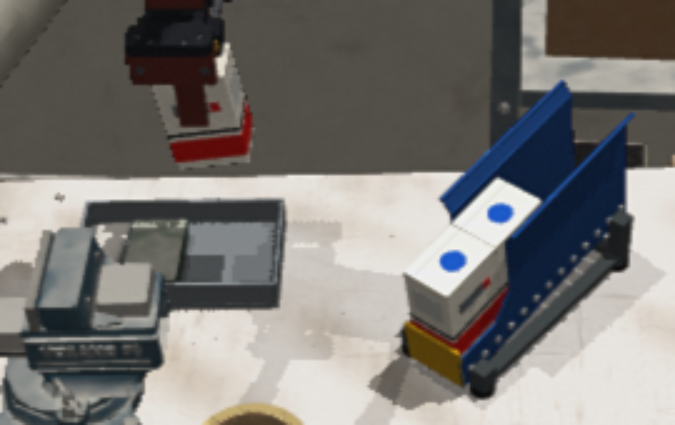

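```bash
python3 - <<'E'
from h import *
K,T=pose('wrist',env.observe());e=env.observe()['eef_pos']
a=ray(K,T,260,89,.03);b=ray(K,T,386,89,.03);m=(a+b)/2;print(np.linalg.norm(a-b),m,'TCP tray x',np.linalg.norm((m-e)[:2])-.0925)
s=ray(K,T,330,196,.024);print('sample edge',np.linalg.norm((m-s)[:2])-.0925)
E
```

```text
0.11101336999993541 [0.39316485 0.31805275 0.03      ] TCP tray x 0.034340563613324965
sample edge 0.0024534403535322186
```

Two blue cartons have run down to the lip. The wrist view shows the carton (columns 265–378) centred over the tray (258–386). I'm lowering it now.

Emit:
drive_tool --commands "0 0 20 0; 0 0 50 0; 0 0 80 0; 0 0 100 0; 0 0 112 0; 0 0 117 0; 0 0 117 0; 0 0 117 0"

```text
clock: 8.35
eef_pos: [0.4594, 0.2103, 0.0697]
orientation: [1.52, 2.748, 0.002]
wrist_force: [-0.4, -0.2, -3.1]
gripper_width: 0.522
```

Emit:
drive_tool --commands "0 0 3 0; 0 0 6 0; 0 0 9 0; 0 0 11 0; 0 0 12 0; 0 0 12 0" --squeeze 8

```text
clock: 9.1
eef_pos: [0.4588, 0.2101, 0.0568]
orientation: [1.52, 2.749, 0.0]
wrist_force: [0.5, 0.0, -3.0]
gripper_width: 0.525
```

Emit:
drive_tool --commands "0 0 2 0; 0 0 4 0; 0 0 5 0; 0 0 5 0"

```text
clock: 9.6
eef_pos: [0.46, 0.2089, 0.0545]
orientation: [1.519, 2.745, 0.0]
wrist_force: [-2.8, -7.4, 9.7]
gripper_width: 0.526
```

Emit:
drive_tool --commands "0 0 0 0; 0 0 0 0; 0 0 0 0; 0 0 -2 0; 0 0 -2 0; 0 0 -2 0" --hand 0.75

```text
clock: 10.35
eef_pos: [0.4588, 0.21, 0.0536]
orientation: [1.52, 2.749, 0.0]
wrist_force: [-0.3, 0.1, 0.8]
gripper_width: 0.88
```

```bash
python3 - <<'E'
from h import *
go(.459,.2095,.2,32.7)
p,d=env.grab_frame('side');cv2.imwrite('pics/s5.png',cv2.resize(p[150:350,150:450],None,fx=2.5,fy=2.5))
p,d=env.grab_frame('wrist');cv2.imwrite('pics/w5.png',p)
E
```

```text
t 10.35 now [0.4588 0.21   0.0536] psi 32.13 j6 -11.4 tilt [ 1.e-04 -0.e+00 -1.e+00] SHIFT [-6.000e-01 -1.000e-01 -1.464e+02] turn -0.6
```

View pics/s5.png

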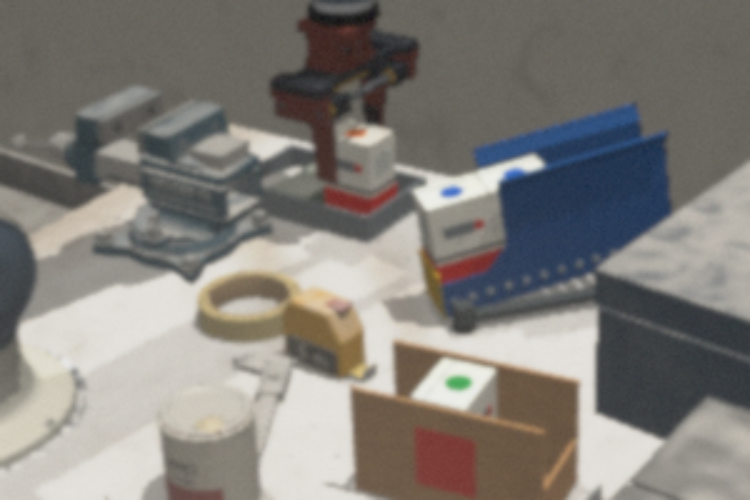

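View pics/w5.png

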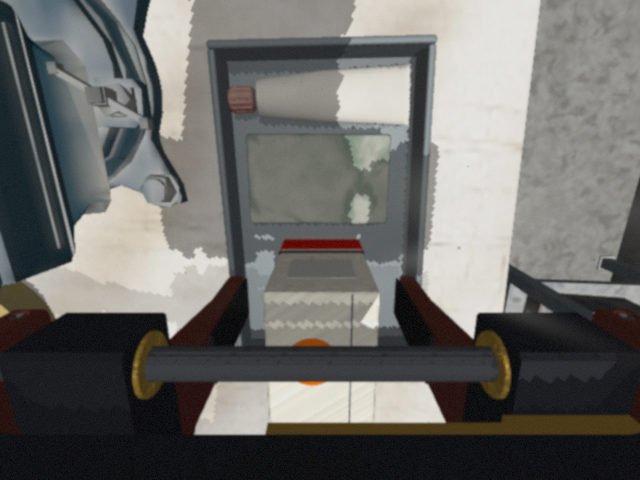

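The orange carton stands upright and released in the tray's empty half. I'll lift off and head to the shipper.

Emit:
drive_tool --commands "0 0 -10 0; 0 0 -35 0; 0 0 -70 0; 0 0 -110 0; 0 0 -140 0; 0 0 -155 0; 0 0 -158 0; 0 0 -158 0" --hand 0.78

```text
clock: 11.45
eef_pos: [0.4585, 0.2099, 0.2105]
orientation: [-1.52, -2.748, 0.002]
wrist_force: [1.0, -0.4, 0.3]
gripper_width: 0.889
```

```bash
python3 - <<'E'
from h import *
p,d=env.grab_frame('scene');cv2.imwrite('pics/sc6.png',cv2.resize(p[130:400,150:490],None,fx=2.2,fy=2.2))
K,T=pose('scene');C=cloud(K,T,d)
# bench spot occupancy
M=(abs(C[...,0]-.385)<.05)&(abs(C[...,1]+.15)<.05)&(C[...,2]<.3);print(M.sum(),C[M][:,2].max(),C[M][:,2].min())
go(.3495,-.289,.215,-49)
E
```

```text
1796 0.03793515223592259 -0.0079810413198107
t 11.50 now [0.4584 0.2098 0.2101] psi 32.12 j6 -11.4 tilt [-2.2e-03 -8.0e-04 -1.0e+00] SHIFT [-364.6 -357.5   -4.2] turn 81.1
```

View pics/sc6.png

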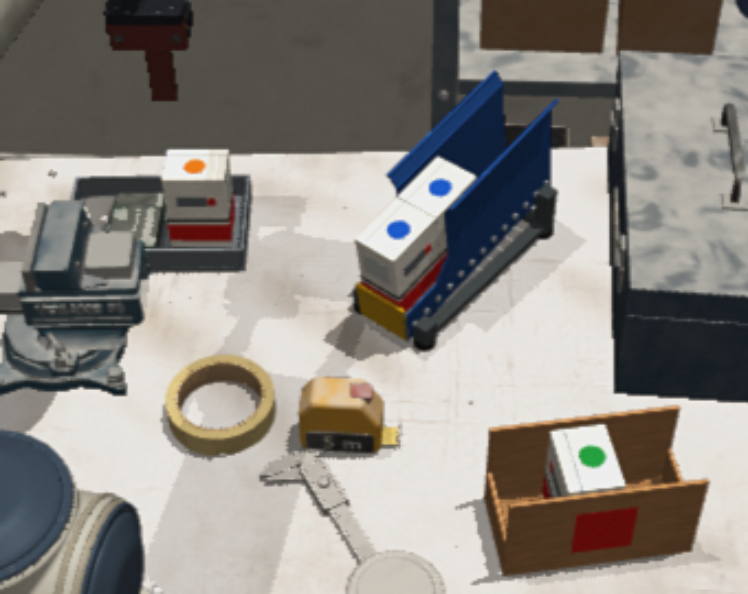

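The orange carton stands in the tray, both blue cartons sit at the lip, and the bench right of the rack front is clear.

Emit:
drive_tool --commands "-10 -10 -5 2; -35 -34 -5 8; -65 -64 -5 16; -100 -98 -5 24; -135 -132 -5 33; -170 -167 -5 42; -205 -201 -5 50; -240 -235 -5 58; -275 -270 -5 66; -310 -304 -5 73; -340 -333 -5 79; -358 -351 -5 81; -365 -358 -5 81; -365 -358 -5 81; -365 -358 -5 81" --hand 1

```text
clock: 13.38
eef_pos: [0.3499, -0.2887, 0.2167]
orientation: [-2.941, -1.105, -0.0]
wrist_force: [-0.8, -0.2, -0.3]
gripper_width: 1.0
```

```bash
python3 - <<'E'
from h import *
go(.3495,-.289,.055,-49)
s=env.observe();p,d=env.grab_frame('wrist');cv2.imwrite('pics/w7.png',p);np.savez('pics/w7.npz',d=d,o=s['orientation'],e=s['eef_pos'])
E
```

```text
t 13.38 now [ 0.3499 -0.2887  0.2167] psi -48.81 j6 5.0 tilt [ 2.e-04  2.e-04 -1.e+00] SHIFT [ -0.5   0.  161.7] turn 0.2
```

View pics/w7.png

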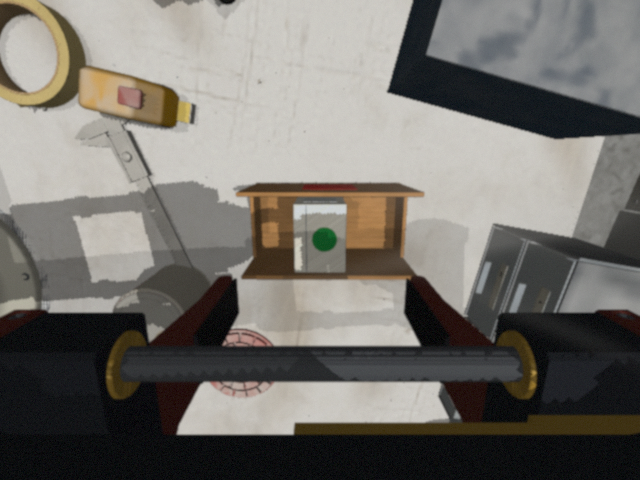

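```bash
python3 - <<'E'
from h import *
z=np.load('pics/w7.npz');st=dict(orientation=z['o'],eef_pos=z['e']);K,T=pose('wrist',st)
c=np.array([ray(K,T,u,v,.096) for u,v in [(293,204),(346,204),(346,272),(293,272)]]);print(c.round(4),c.mean(0),np.linalg.norm(c[1]-c[0]),np.linalg.norm(c[2]-c[1]))
m=c.mean(0);go(m[0],m[1],.055,-49)
p=cv2.imread('pics/w7.png');cv2.imwrite('pics/c7.png',cv2.resize(p[170:290,230:430],None,fx=4,fy=4,interpolation=2))
E
```

```text
[[ 0.3574 -0.2506  0.096 ]
 [ 0.3873 -0.2847  0.096 ]
 [ 0.3416 -0.3263  0.096 ]
 [ 0.3101 -0.2902  0.096 ]] [ 0.34910211 -0.28792904  0.096     ] 0.04535043569396234 0.061700129685091684
t 13.43 now [ 0.35   -0.2886  0.2168] psi -48.80 j6 5.0 tilt [ 3.e-04 -0.e+00 -1.e+00] SHIFT [ -0.2  -1.1 161.8] turn 0.2
```

View pics/c7.png

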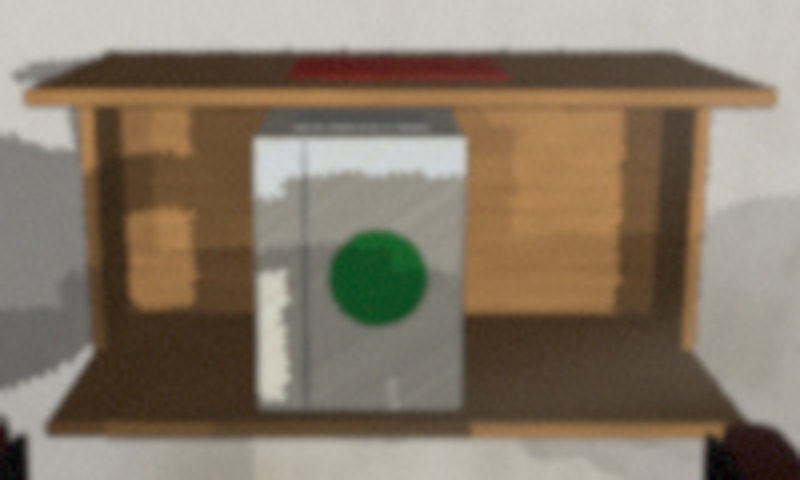

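The carton top spans columns 293–346 and rows 204–272, and the hand is about 1 mm off in tool y. I'm going down with that correction.

Emit:
drive_tool --commands "0 -1 25 0; 0 -1 65 0; 0 -1 105 0; 0 -1 135 0; 0 -1 153 0; 0 -1 161 0; 0 -1 162 0; 0 -1 162 0"

```text
clock: 14.42
eef_pos: [0.3496, -0.2892, 0.0558]
orientation: [2.94, 1.103, 0.001]
wrist_force: [-0.3, -0.3, 0.6]
gripper_width: 1.001
```

Emit:
drive_tool --commands "0 0 0 0; 0 0 0 0; 0 0 0 0; 0 0 0 0; 0 0 0 0; 0 0 0 0" --hand -1 --squeeze 25

```text
clock: 15.18
eef_pos: [0.3489, -0.2886, 0.0546]
orientation: [-2.941, -1.103, 0.0]
wrist_force: [-0.6, 0.8, 1.0]
gripper_width: 0.524
```

Emit:
drive_tool --commands "0 0 -6 0; 0 0 -18 0; 0 0 -35 0; 0 0 -60 0; 0 0 -85 0; 0 0 -110 0; 0 0 -128 0; 0 0 -135 0; 0 0 -135 0"

```text
clock: 16.3
eef_pos: [0.3491, -0.2888, 0.1898]
orientation: [2.941, 1.103, 0.0]
wrist_force: [0.9, 0.1, -2.8]
gripper_width: 0.52
```

```bash
python3 - <<'E'
from h import *
go(.385,-.15,.16,-97)
p,d=env.grab_frame('side');cv2.imwrite('pics/s8.png',cv2.resize(p[150:400,200:500],None,fx=2.5,fy=2.4))
E
```

```text
t 16.30 now [ 0.3491 -0.2888  0.1898] psi -48.87 j6 5.0 tilt [ 3.e-04 -3.e-04 -1.e+00] SHIFT [118.3 -80.9  29.8] turn 48.1
```

View pics/s8.png

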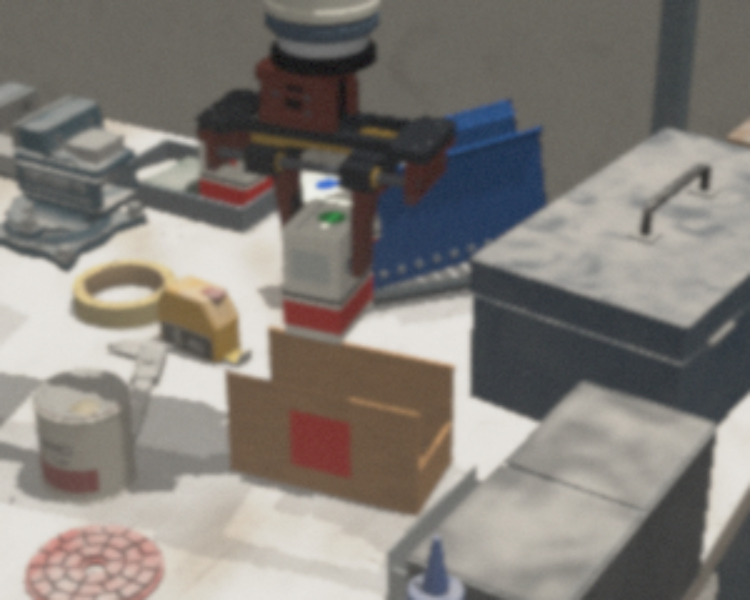

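The new carton is held upright and clear of the shipper. I'll carry it to the free bench spot to regrasp it.

Emit:
drive_tool --commands "8 -6 0 3; 28 -19 0 10; 50 -34 0 18; 72 -49 0 27; 92 -63 0 36; 108 -74 2 44; 118 -81 10 48; 118 -81 20 48; 118 -81 20 48; 118 -81 20 48"

```text
clock: 17.6
eef_pos: [0.3844, -0.1505, 0.1695]
orientation: [-3.136, 0.188, 0.001]
wrist_force: [0.1, 0.9, -2.6]
gripper_width: 0.525
```

Emit:
drive_tool --commands "0 0 15 0; 0 0 45 0; 0 0 75 0; 0 0 98 0; 0 0 110 0; 0 0 114 0; 0 0 114 0; 0 0 114 0"

```text
clock: 18.6
eef_pos: [0.3852, -0.1504, 0.0567]
orientation: [3.135, -0.188, 0.003]
wrist_force: [-0.5, 0.4, -2.6]
gripper_width: 0.523
```

Emit:
drive_tool --commands "0 0 2 0; 0 0 4 0; 0 0 6 0; 0 0 6 0; 0 0 6 0"

```text
clock: 19.23
eef_pos: [0.3848, -0.15, 0.0505]
orientation: [-3.136, 0.188, -0.001]
wrist_force: [-2.4, 2.2, 5.8]
gripper_width: 0.523
```

Contact, so I release, rise, turn 90° and regrasp by the other faces.

Emit:
drive_tool --commands "0 0 0 0; 0 0 0 0; 0 0 0 0; 0 0 0 0; 0 0 -10 0; 0 0 -35 0; 0 0 -65 0; 0 0 -85 0; 0 0 -90 0; 0 0 -90 0" --hand 1

```text
clock: 20.48
eef_pos: [0.3846, -0.1501, 0.1393]
orientation: [-3.136, 0.188, 0.0]
wrist_force: [-0.4, 0.0, -0.1]
gripper_width: 1.004
```

Emit:
drive_tool --commands "0 0 -10 -5; 0 0 -10 -15; 0 0 -10 -25; 0 0 -10 -35; 0 0 -10 -45; 0 0 -10 -55; 0 0 -10 -65; 0 0 -10 -75; 0 0 -10 -84; 0 0 -10 -90; 0 0 -10 -90; 0 0 -10 -90"

```text
clock: 21.98
eef_pos: [0.3844, -0.15, 0.1489]
orientation: [-2.352, -2.081, 0.001]
wrist_force: [1.1, 0.3, 0.5]
gripper_width: 1.003
```

```bash
python3 - <<'E'
from h import *
go(.385,-.15,.051,-7)
s=env.observe();p,d=env.grab_frame('wrist');cv2.imwrite('pics/w9.png',p);np.savez('pics/w9.npz',d=d,o=s['orientation'],e=s['eef_pos'])
E
```

```text
t 21.98 now [ 0.3844 -0.15    0.1489] psi -6.99 j6 -19.0 tilt [-1.1e-03  6.0e-04 -1.0e+00] SHIFT [-0.   0.7 97.9] turn 0.0
```

View pics/w9.png

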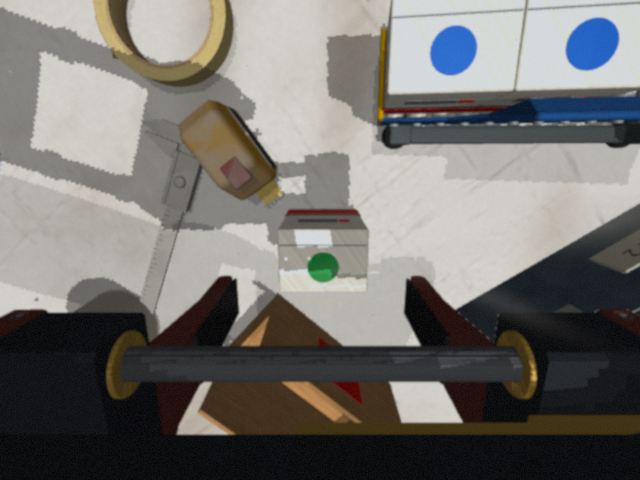

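The carton stands upright at columns 278–369, centred between the fingers (237–405).

Emit:
drive_tool --commands "0 1 20 0; 0 1 50 0; 0 1 78 0; 0 1 93 0; 0 1 98 0; 0 1 98 0; 0 1 98 0"

```text
clock: 22.9
eef_pos: [0.3862, -0.1505, 0.0527]
orientation: [2.349, 2.083, 0.001]
wrist_force: [-0.3, 0.5, 0.2]
gripper_width: 1.003
```

Emit:
drive_tool --commands "0 0 0 0; 0 0 0 0; 0 0 0 0; 0 0 0 0; 0 0 0 0; 0 0 -6 0; 0 0 -20 0; 0 0 -45 0; 0 0 -75 0; 0 0 -110 0; 0 0 -140 0; 0 0 -165 0; 0 0 -180 0; 0 0 -185 0; 0 0 -185 0" --hand -1 --squeeze 25

```text
clock: 24.78
eef_pos: [0.3856, -0.1502, 0.2362]
orientation: [-2.35, -2.084, 0.0]
wrist_force: [-0.4, 0.2, -2.9]
gripper_width: 0.705
```

```bash
python3 - <<'E'
from h import *
s=env.observe();p,d=env.grab_frame('wrist');cv2.imwrite('pics/w10.png',p);np.savez('pics/w10.npz',d=d,o=s['orientation'],e=s['eef_pos'])
p,d=env.grab_frame('scene');cv2.imwrite('pics/sc10.png',p)
go(.58,-.05,.236,-7)
E
```

```text
t 24.88 now [ 0.3854 -0.1501  0.2355] psi -6.87 j6 -19.1 tilt [-1.6e-03  8.0e-04 -1.0e+00] SHIFT [122.6 181.3  -0.7] turn 0.1
```

View pics/w10.png

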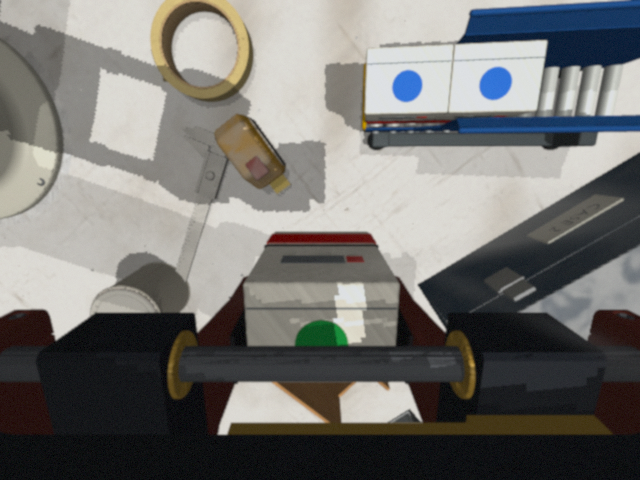

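View pics/sc10.png

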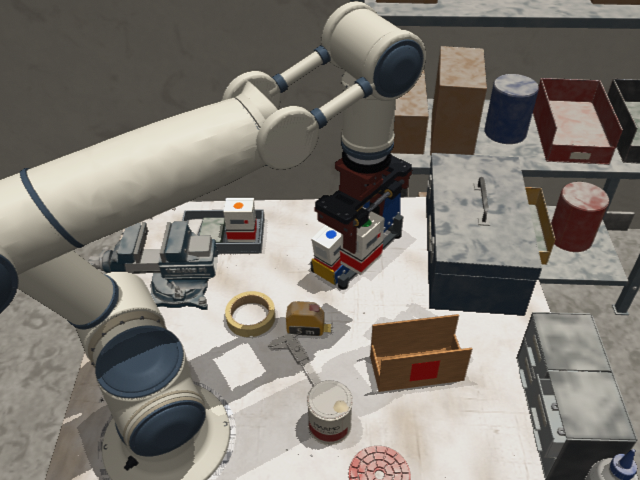

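```bash
python3 - <<'E'
import cv2
p=cv2.imread('pics/w10.png')
cv2.imwrite('pics/c10.png',cv2.resize(p[0:160,350:640],None,fx=2.75,fy=2.75,interpolation=2))
E
```

```text
(no output)
```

View pics/c10.png

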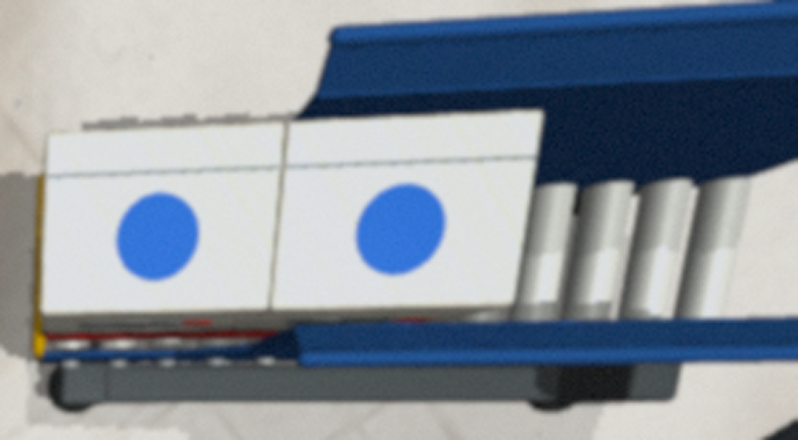

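```bash
python3 - <<'E'
from h import *
z=np.load('pics/w10.npz');st=dict(orientation=z['o'],eef_pos=z['e']);K,T=pose('wrist',st)
q=[ray(K,T,350+u/2.75,v/2.75,zz) for u,v,zz in [(47,135,.1225),(42,313,.1225),(285,121,.131),(270,309,.131),(543,110,.1395),(517,306,.1395)]]
q=np.array(q);m=(q[0::2]+q[1::2])/2;print(m.round(4));e=m[2]-m[0];print(np.degrees(np.arctan2(e[1],e[0])),np.hypot(e[0],e[1]),[np.linalg.norm(q[2*i]-q[2*i+1]) for i in range(3)])
# flare top edges z: near rim
E
```

```text
[[ 0.4348 -0.0307  0.1225]
 [ 0.4956 -0.0375  0.131 ]
 [ 0.5572 -0.045   0.1395]]
-6.661617239502015 0.12325790329353534 [np.float64(0.04502231264249726), np.float64(0.045878831302982925), np.float64(0.04616053801278145)]
```

```bash
python3 - <<'E'
from h import *
z=np.load('pics/w10.npz');st=dict(orientation=z['o'],eef_pos=z['e']);K,T=pose('wrist',st);Rm=R.from_rotvec(z['o']).as_matrix()
for u,v in [(246,281),(398,281)]: print((Rm.T@(ray(K,T,u,v,z['e'][2]+.041)-z['e'])*1000).round(1))
z=np.load('pics/w9.npz');st=dict(orientation=z['o'],eef_pos=z['e']);K,T=pose('wrist',st);Rm=R.from_rotvec(z['o']).as_matrix()
for u,v in [(278,244),(369,244),(279,291),(367,291)]: print((Rm.T@(ray(K,T,u,v,.092)-z['e'])*1000).round(1))
go(.6366,-.0555,.236,-6.8)
p=cv2.imread('pics/w9.png');cv2.imwrite('pics/c9.png',cv2.resize(p[195:305,260:390],None,fx=5,fy=5,interpolation=2))
E
```

```text
[ 23.8 -29.2 -41. ]
[ 23.8  30.5 -41. ]
[ 12.3 -29.2  56.9]
[12.3 33.1 56.8]
[-22.4 -29.7  56.9]
[-22.4  33.   56.8]
t 24.88 now [ 0.3854 -0.1501  0.2355] psi -6.87 j6 -19.1 tilt [-1.6e-03  8.0e-04 -1.0e+00] SHIFT [123.9 238.1  -0.8] turn -0.1
```

View pics/c9.png

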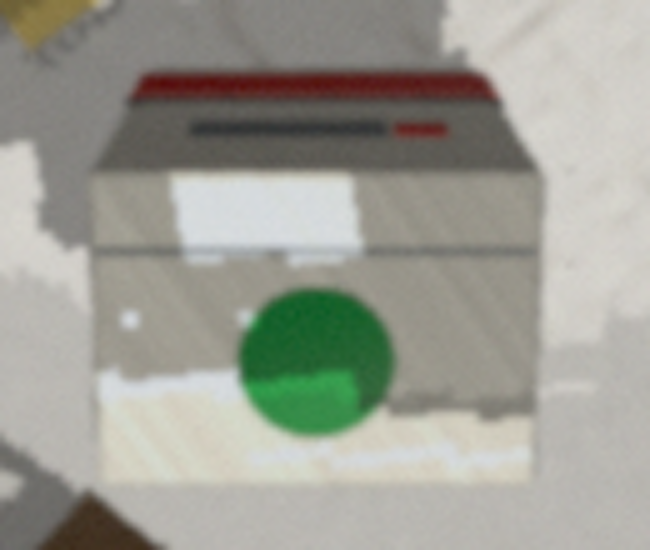

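Emit:
drive_tool --commands "4 8 -5 0; 15 30 -12 0; 32 62 -14 0; 50 95 -14 0; 68 130 -14 0; 86 165 -14 0; 102 196 -14 0; 115 220 -14 0; 122 234 -14 0; 124 238 -14 0; 124 238 -14 0; 124 238 -14 0"

```text
clock: 26.38
eef_pos: [0.6364, -0.0558, 0.2509]
orientation: [2.351, 2.084, -0.0]
wrist_force: [-0.4, 0.0, -3.0]
gripper_width: 0.702
```

```bash
python3 - <<'E'
from h import *
go(.6366,-.0555,.236,-6.8)
s=env.observe();p,d=env.grab_frame('wrist');cv2.imwrite('pics/w11.png',p);np.savez('pics/w11.npz',d=d,o=s['orientation'],e=s['eef_pos'])
p,d=env.grab_frame('scene');cv2.imwrite('pics/sc11.png',cv2.resize(p[60:310,260:560],None,fx=2.6,fy=2.4))
E
```

```text
t 26.38 now [ 0.6364 -0.0558  0.2509] psi -6.90 j6 -1.2 tilt [ 1.e-04 -1.e-04 -1.e+00] SHIFT [ 0.3  0.2 14.9] turn -0.1
```

View pics/w11.png

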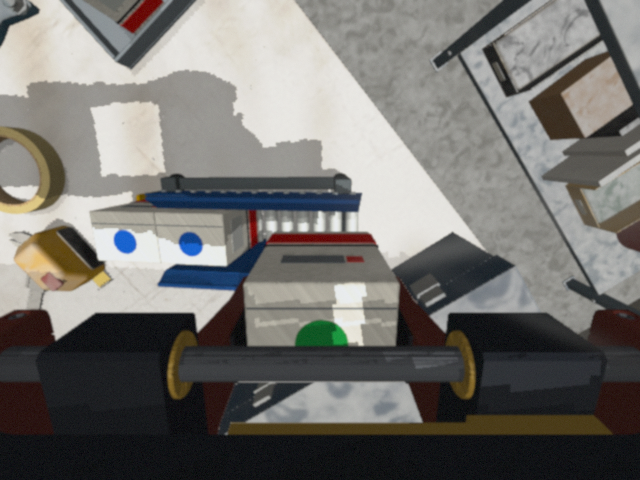

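View pics/sc11.png

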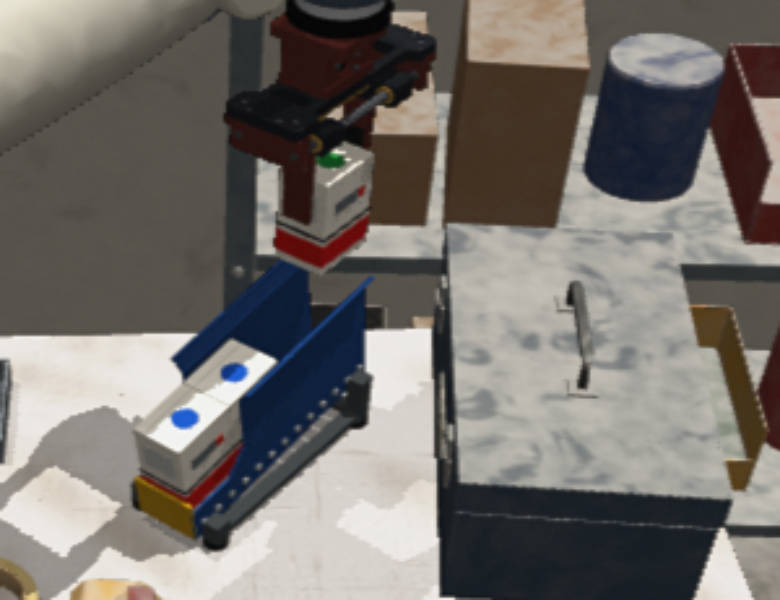

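```bash
python3 - <<'E'
from h import *
p=cv2.imread('pics/w11.png');cv2.imwrite('pics/c11.png',cv2.resize(p[165:300,80:400],None,fx=2.5,fy=2.5,interpolation=2))
p,d=env.grab_frame('side');cv2.imwrite('pics/s11.png',cv2.resize(p[100:350,250:550],None,fx=2.6,fy=2.4))
E
```

```text
(no output)
```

View pics/c11.png

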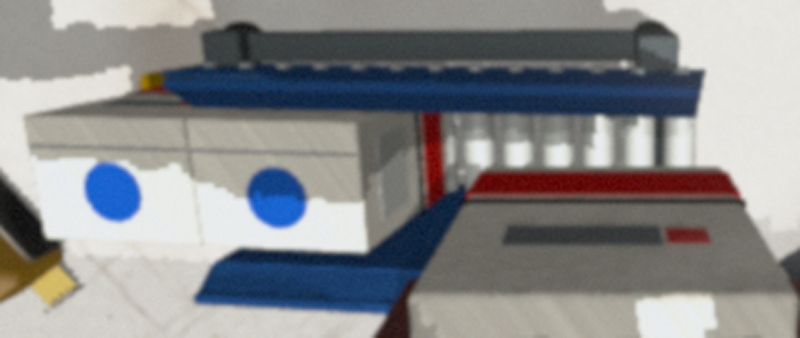

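View pics/s11.png

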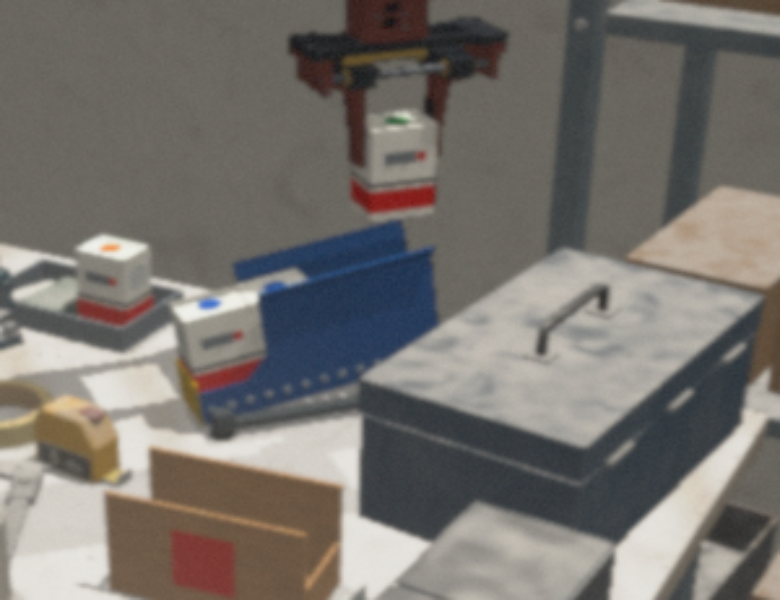

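```bash
python3 - <<'E'
from h import *
z=np.load('pics/w11.npz');st=dict(orientation=z['o'],eef_pos=z['e']);K,T=pose('wrist',st)
a=np.radians(-6.8);U=np.array([np.cos(a),np.sin(a)]);V=np.array([-U[1],U[0]])
o=z['e'][:2]
f=lambda u,v,zz:print((u,v),zz,[round(x*1000,1) for x in ((ray(K,T,80+u/2.5,165+v/2.5,zz)[:2]-o)@U,(ray(K,T,80+u/2.5,165+v/2.5,zz)[:2]-o)@V)])
f(698,115,.171);f(400,110,.160);f(250,107,.151);f(250,303,.151);f(240,250,.140);f(200,300,.147)
f(45,242,.1225);f(28,118,.1225);f(187,119,.131);f(200,245,.131);f(362,122,.1395);f(370,250,.1395)
C=cloud(K,T,z['d'])
for u,v in [(300,280),(320,300),(400,112),(600,110),(690,110)]:
  q=C[int(165+v/2.5),int(80+u/2.5)];print(u,v,q.round(4),(q[:2]-o)@V)
E
```

```text
(698, 115) 0.171 [np.float64(28.5), np.float64(31.2)]
(400, 110) 0.16 [np.float64(-62.0), np.float64(31.1)]
(250, 107) 0.151 [np.float64(-111.8), np.float64(30.7)]
(250, 303) 0.151 [np.float64(-119.4), np.float64(-36.2)]
(240, 250) 0.14 [np.float64(-125.6), np.float64(-21.0)]
(200, 300) 0.147 [np.float64(-138.3), np.float64(-36.7)]
(45, 242) 0.1225 [np.float64(-205.1), np.float64(-23.7)]
(28, 118) 0.1225 [np.float64(-202.9), np.float64(22.4)]
(187, 119) 0.131 [np.float64(-142.4), np.float64(23.4)]
(200, 245) 0.131 [np.float64(-143.9), np.float64(-22.1)]
(362, 122) 0.1395 [np.float64(-79.9), np.float64(23.8)]
(370, 250) 0.1395 [np.float64(-80.6), np.float64(-21.2)]
300 280 [ 0.5305 -0.0728  0.147 ] -0.029451034944071183
320 300 [ 0.5397 -0.0773  0.1567] -0.03283551101763221
400 112 [ 0.564  -0.0248  0.1046] 0.022185549118965513
600 110 [ 0.6396 -0.0252  0.1587] 0.030793647709457164
690 110 [ 0.6669 -0.0279  0.1622] 0.031315062728121755
```

Rims sit at about +31 and −36 mm from the TCP and carton c's back edge is 80 mm down-lane, so the placing is right with a 1–1.5 mm sideways shift. I'm descending.

Emit:
drive_tool --commands "-1.5 0 10 0; -1.5 0 25 0; -1.5 0 40 0; -1.5 0 55 0; -1.5 0 70 0; -1.5 0 80 0; -1.5 0 80 0"

```text
clock: 27.4
eef_pos: [0.6361, -0.057, 0.1694]
orientation: [-2.35, -2.083, 0.002]
wrist_force: [-0.3, -0.3, -2.4]
gripper_width: 0.703
```

```bash
python3 - <<'E'
from h import *
go(.6366,-.0555,.115,-6.8);print(env.observe()['wrist_force'])
p,d=env.grab_frame('scene');cv2.imwrite('pics/sc12.png',cv2.resize(p[120:300,290:430],None,fx=4,fy=3.3))
p,d=env.grab_frame('wrist');cv2.imwrite('pics/w12.png',p)
E
```

```text
t 27.40 now [ 0.6361 -0.057   0.1694] psi -6.87 j6 -1.3 tilt [-1.9e-03  2.0e-04 -1.0e+00] SHIFT [ 1.5  0.4 54.4] turn -0.1
[-0.32115462 -0.2882623  -2.40854707]
```

View pics/sc12.png

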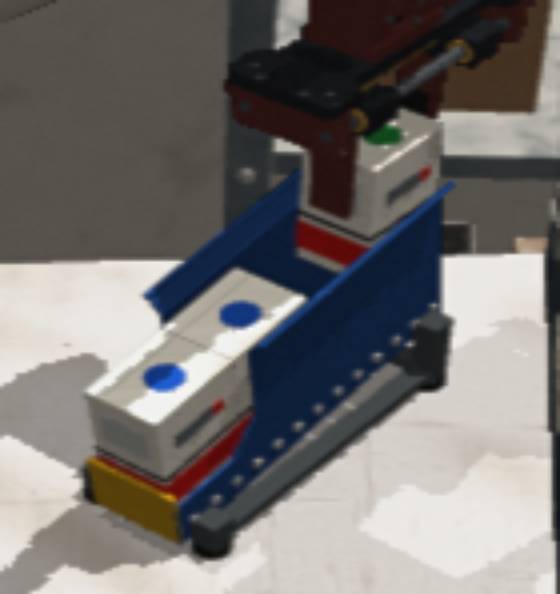

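View pics/w12.png

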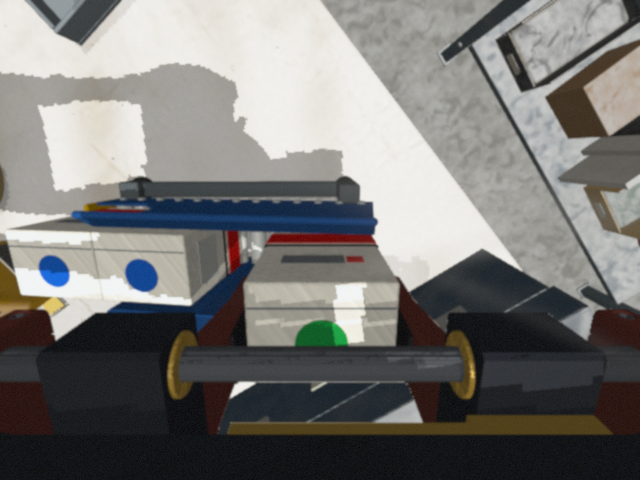

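The carton is between the walls with no side force. I'm continuing down.

Emit:
drive_tool --commands "0 0 10 0; 0 0 22 0; 0 0 33 0; 0 0 41 0; 0 0 46 0; 0 0 48 0; 0 0 48 0"

```text
clock: 28.38
eef_pos: [0.6367, -0.0571, 0.1228]
orientation: [2.35, 2.084, 0.0]
wrist_force: [1.0, 0.6, -2.6]
gripper_width: 0.708
```

Emit:
drive_tool --commands "0 0 1.5 0; 0 0 3 0; 0 0 4 0; 0 0 4 0" --squeeze 15

```text
clock: 28.88
eef_pos: [0.6365, -0.0571, 0.1185]
orientation: [-2.351, -2.084, 0.0]
wrist_force: [-0.3, 0.5, -3.3]
gripper_width: 0.703
```

Emit:
drive_tool --commands "0 0 1.5 0; 0 0 3 0; 0 0 3 0; 0 0 3 0"

```text
clock: 29.38
eef_pos: [0.6366, -0.0571, 0.1156]
orientation: [-2.351, -2.084, 0.0]
wrist_force: [-0.9, 0.2, -1.8]
gripper_width: 0.703
```

Emit:
drive_tool --commands "0 0 1 0; 0 0 2 0; 0 0 2 0; 0 0 2 0"

```text
clock: 29.88
eef_pos: [0.6369, -0.0571, 0.115]
orientation: [2.35, 2.083, 0.002]
wrist_force: [-3.2, 0.6, 5.1]
gripper_width: 0.703
```

Contact on the rollers. I'm opening.

Emit:
drive_tool --commands "0 0 0 0; 0 0 0 0; 0 0 0 0; 0 0 0 0; 0 0 0 0" --hand 1

```text
clock: 30.5
eef_pos: [0.6366, -0.0571, 0.1135]
orientation: [-2.351, -2.084, 0.0]
wrist_force: [-0.3, 0.3, -0.3]
gripper_width: 0.997
```

```bash
python3 - <<'E'
from h import *
print(env.observe()['wrist_force'])
p,d=env.grab_frame('scene');cv2.imwrite('pics/sc13.png',cv2.resize(p[120:300,290:430],None,fx=4,fy=3.3))
p,d=env.grab_frame('wrist');cv2.imwrite('pics/w13.png',p)
E
```

```text
[-0.32328503  0.34795609 -0.30651549]
```

View pics/sc13.png

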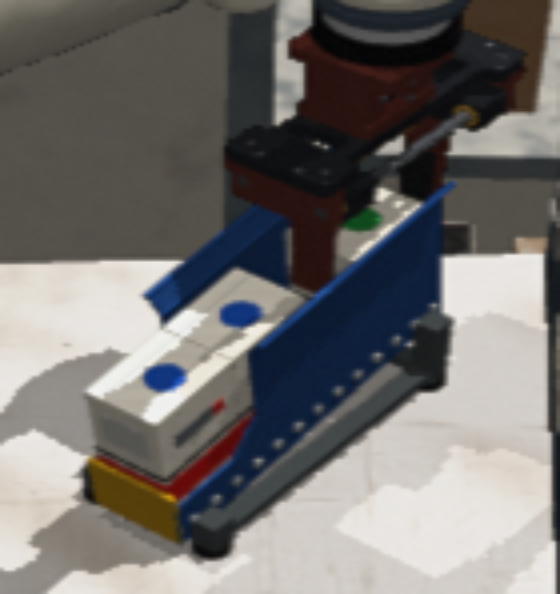

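View pics/w13.png

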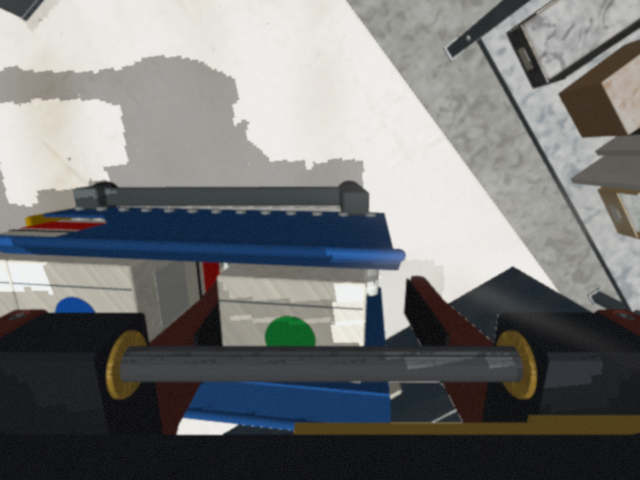

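The carton sits on the rollers, resting against the down-lane finger. I'm lifting out slowly.

Emit:
drive_tool --commands "0 0 -4 0; 0 0 -10 0; 0 0 -17 0; 0 0 -25 0; 0 0 -34 0; 0 0 -44 0; 0 0 -56 0; 0 0 -70 0; 0 0 -90 0; 0 0 -115 0; 0 0 -135 0; 0 0 -145 0; 0 0 -145 0; 0 0 -145 0"

```text
clock: 32.35
eef_pos: [0.6364, -0.0571, 0.2575]
orientation: [-2.35, -2.083, 0.002]
wrist_force: [-0.5, 0.1, -1.1]
gripper_width: 0.999
```

```bash
python3 - <<'E'
from h import *
s=env.observe();print(s['wrist_force'],s['eef_pos'])
p,d=env.grab_frame('scene');cv2.imwrite('pics/sc14.png',cv2.resize(p[120:300,180:430],None,fx=3.2,fy=3.2))
p,d=env.grab_frame('wrist');cv2.imwrite('pics/w14.png',p);np.savez('pics/w14.npz',d=d,o=s['orientation'],e=s['eef_pos'])
E
```

```text
[-0.53200441  0.05453749 -1.08802398] [ 0.63639494 -0.05708318  0.25749638]
```

View pics/sc14.png

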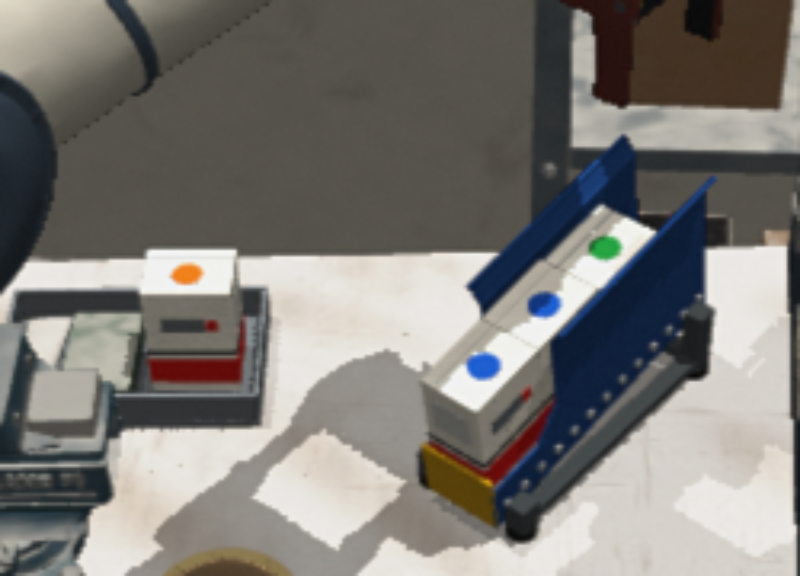

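View pics/w14.png

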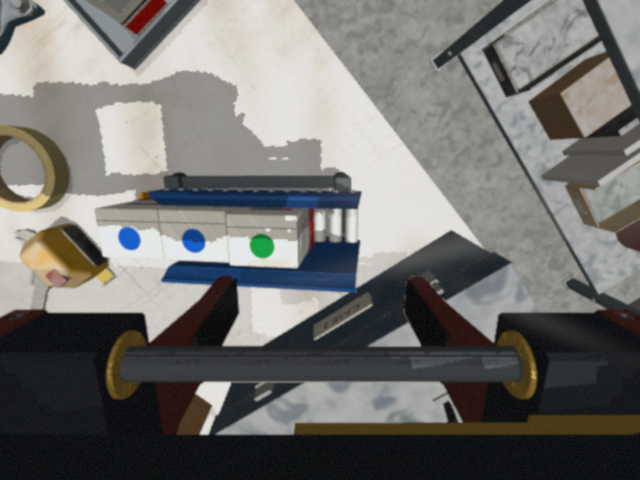

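All three are closed up in the lane in order. I'll do a quick numeric check before handing in.

```bash
python3 - <<'E'
from h import *
K,T=pose('scene');g=lambda u,v,z:ray(K,T,180+u/3.2,120+v/3.2,z)
b,c,n=g(484,366,.127),g(544,304,.1355),g(605,247,.144);print(b,c,n,np.linalg.norm((c-b)[:2]),np.linalg.norm((n-c)[:2]))
for _ in range(2):
    p,d=env.grab_frame('scene');C=cloud(K,T,d)
    print('new top z',np.median(C[int(120+247/3.2)-1:int(120+247/3.2)+2,int(180+605/3.2)-1:int(180+605/3.2)+2,2]))
q=np.array([g(u,v,.096) for u,v in [(147,250),(237,250),(240,297),(143,297)]]);m=q.mean(0);t=np.array([.438,.238]);a=np.radians(-57.8)
dd=m[:2]-t;print('old',m,'tray x %.4f y %.4f'%(dd@[np.cos(a),np.sin(a)],dd@[-np.sin(a),np.cos(a)]))
u0,v0=int(180+187/3.2),int(120+273/3.2);P=C[v0-5:v0+7,u0-10:u0+10].reshape(-1,3);P=P[P[:,2]>.08];A=np.c_[P[:,:2],np.ones(len(P))];print('plane',np.linalg.lstsq(A,P[:,2],rcond=None)[0],np.median(P[:,2]))
E
```

```text
[ 0.46262451 -0.03922798  0.127     ] [ 0.52391178 -0.04577831  0.1355    ] [ 0.58446946 -0.0554642   0.144     ] 0.061636329483728526 0.061327388067510855
new top z 0.14337265545462885
new top z 0.1434844903696293
old [0.46250276 0.19494263 0.096     ] tray x 0.0495 y -0.0022
plane [-0.66760145 -0.50462687  0.50342637] 0.09520293774040917
```

```bash
python3 -c "
from bench import env
print(env.finish_job(), env.observe()['clock'])"
```

```text
the job is handed in; nothing more can be done
the job is handed in; nothing more can be done
```

The job is handed in, at about 32 s of the 72 s. No verdict was reported.

**Orange carton:** I lifted it out along the slope of the lane and stood it in the tray's empty half. The last images put it at about x 0.050 m, y −0.002 m in the tray, with its top about 95 mm above the bench. It looks upright in the pictures. A plane fit to its top failed because it picked up points from the side face, so that angle has no number behind it.

**Green-dot carton:** I set it down once on the bench to regrasp it by the other faces, then placed it on the rollers at the back. It rolled down and closed up behind the two blue-dot cartons. The three sit at 61.6 and 61.3 mm pitch along the bench, against 61.4 mm expected. The green-dot carton's top is at 143 mm against 144 mm expected.

**Rest of the scene:** The stone sample and the tube lie where they were, judging by eye. The hand was clear of everything at the end.

**Disagreements:** The scene and wrist cameras differed by about 2 mm sideways on the rack, within the stated calibration error. I used a position between the two for gripping the front carton and for the rack placing, and felt no side force on the way in. I made no separate check of how far each carton is off the lane's centreline after release. The lane leaves about 4 mm either side of a carton, inside the 8 mm limit.

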